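# Uncover a tray of loose chips and hold it level for handover

## Robot

A 6-joint arm with a two-finger parallel gripper is mounted at the origin on a cart in front of the work surface, level with it; the furniture and walls round the work are solid. World frame = base frame: x ahead of the robot, y to its left, z up, the work surface at z = 0. Lengths are in m, angles in rad, forces in N, time in s.
With the tool pointing down it reaches from about 0.35 to 0.975 m from the base axis. Payload 7.1 kg.
Tool frame: the origin (TCP) lies at the very end of the fingers, on their centre line; the grasp point (between the pads) lies 19 mm behind it; z points along the fingers, y is the line along which they close (so a half turn about z gives the same grasp; the last joint's range is limited). The gripper opens to 88 mm and grips with 3 to 60 N. Pads are 20 mm wide; open, the fingers measure 115 mm over their backs; the gripper's body (75 mm by 178 mm) begins 61 mm behind the grasp point.
Start: joints at [1.081, 0.423, 1.63, -0, 1.089, -0.019], TCP at [0.283, 0.557, 0.223] pointing down, gripper open.
Joint ranges: [-3, 3], [-0.9, 2.11], [0.09, 2.58], [-1.31, 4.45], [0.11, 2.69], [-2.54, 2.54]. Speed limits (rad/s): [2.39, 2.39, 3.01, 3.14, 3.14, 3.14].

## Interface

Orientations are given as [roll, pitch, yaw] about the fixed x, y, z axes, in that order (R = Rz(yaw) Ry(pitch) Rx(roll)).
In Python, from workcell import arm, get_image, calibration, masks_of gives the robot as it stands.
- The arm moves only by the tool step_arm, never from a script. Its argument "deltas" is a list of rows, each a list of 7 numbers: the shift along the world's x, y, z in units of 40 mm (1.0 is 40 mm), then the turn, a rotation vector about the world's x, y, z in units of 8 degrees (1.0 is 8 degrees), then the closure in counts, from 0 (fully open) to 255 (shut). A call has exactly 5 rows; each row shifts and turns the commanded pose from where the row before left it; what a row does not reach is not made up. A row lasts 1/8 s, in which the tool goes at most 62.5 mm and 10.7 degrees, less where a joint would pass 70% of its speed; a pose out of reach is approached as far as the arm can. A call is refused whole if a number of a shift passes 1 or a number of a turn 1, either way. A call with a gripper value outside its range is refused whole. The fingers move at their own pace and stop on an object; "squeeze" is the grip in N (left out, the last holds). Time passes only in rows, so rows that do not move let the fingers close, or fill a call up. It gives the time, the measured TCP pose, the force, the opening and the grip force at its end, in the units of the state.
- arm.get_state(): the state, without advancing time (a new reading comes with each control period).
- get_image(name): name is "scene" or "top"; returns the picture (400x640x3 uint8, blue, green, red); there is no depth.
- calibration(name): a dict with "K" (3x3 intrinsics, pixels), "origin" and "orientation" of the camera in the world. Camera axes: x right, y up, looking along -z (the intrinsics and any distortion apply to the point x, -y, -z); pixel columns grow to the right and rows downward; lengths in m; the calibration is good to about 2 mm. A picture is of the moment at which its call begins. calibration takes no time and is no camera call.
- arm.sign_off(): hands the job in; it is judged then, once.
Trained networks look in the newest picture that a camera, given by its name, has taken for a name from the list of things; names that differ only in an ending like _2 or _b are one class to them, and where a whole thing is asked for, a point or a joint stands for the part that bears it (a point fixed in the world has none). Each returns a list of dicts, best first, with "conf" (0 to 1); they miss things now and then, are a little off and sometimes report something else, mostly with a low value. They report only what shows in the picture. A call takes as long as a camera call.
- masks_of(query, camera): "pixels" (400x640 bool, what is visible of it) and "location" ([row, column] in pixels, amid what is visible of it).
The state is a dict: "time": time; "q": joint angles; "joint_velocities": joint speeds; "joint_torque": joint torques, N m; "tcp_pos": TCP position; "tool_rot": TCP orientation; "contact_force": force on the tool from outside, world axes, zero at the start; "torque": the same for the moment, N m; "gripper_width": finger opening in m; "finger_force": force on a finger pad.
Only numpy, scipy, OpenCV 4.12 (cv2) and the standard library are available. Lean on these libraries where they do the work, as an engineer would, in place of code of your own. Each camera call takes 0.05 s, during which the arm holds its last target. There are 200 camera calls.

## Task

On the staging station a tray with two open waffle packs of loose chips sits under an amber hinged cover. Swing the cover up by its black tab and lay it back gently on its stop, without letting it slam, then take the tray by its blue grip and lift it straight up off its two dowel pins, level all the way so that the packs stay in their pockets. Finish while holding it steady and level straight above its seat, about 10 cm up, where a colleague will take it over; leave the cover open and the other things on the bench alone.

Things in the scene. Friction and masses are not known exactly. Their poses are not given: they have to be found in the camera images.
- station_seat (a point): Middle of the top face of the station's seat, 20 mm above the bench; the tray's underside rests here. Two steel dowel pins, 6 mm thick, 10.5 mm high, stand on it at x = +24 and -24 mm and pass through 7.6 mm holes in the tray. x points from the cover's tab side to its hinge side, y along the hinge, z up; the station is turned by up to 0.42 rad.
- station: Staging station, fixed on the bench: grey base plate 150 (x) by 190 mm (y), its top 14 mm up, with a hinged amber see-through cover, a five-sided hood 132 mm deep, 180 mm wide, its top 84 mm above the bench. Two arms with rubber bumpers reach 135 mm behind the middle. Origin: middle of the underside, axes as the seat's.
- cover (a joint): Angle of the amber cover (0.24 kg), rad: 0 closed over the tray, 1.75 lying back on its stop, the bumpers behind the hinge. Light hinge with little friction: let go, the cover stays only between about 0.9 and 1.3; below that it falls shut, above it falls back and slams on the stop unless it is held all the way.
- cover_tab (a point): Grip point of the black pull tab in the middle of the cover's front wall, 32 mm out from the wall, 46 mm above the bench when closed. The tab sticks out 48 mm, is 22 mm wide (y, the direction to pinch it) and 12 mm thick. Axes as the seat's when closed; they turn with the cover. On the stop the tab points up, leaning back by 0.18 rad.
- cover_hinge (a point): Middle of the cover's hinge line, 22 mm above the bench, 70 mm behind the seat point along its x. The cover turns about the station's y through it, the tab rising and going back. Closed, the tab's grip point is 168 mm in front of the hinge and 24 mm above it. The axes turn with the cover.
- tray_grip (a point): Centre of the blue grip bar in the middle of the aluminium tray, 40 mm above the tray's underside. The bar is 40 mm long (x), 12 mm thick (y, the direction to pinch it), 18 mm high, on two 7 mm posts; z up when level. Seated, it is 60 mm above the bench, straight over the seat point, axes parallel to the seat's. It is under the cover at first.
- tray: The tray: 70 mm (x) by 138 mm (y), 6 mm thick, about 0.14 kg, a shallow pocket on either side of the grip. Origin at the middle of its underside, axes as the grip's.
- pocket_left (a point): Where the centre of the left waffle pack lies when seated in the tray's pocket at +y, 38 mm from the middle; moves with the tray.
- pocket_right (a point): The same for the pocket at -y.
- pack_left_center (a point): Centre of the open dark waffle pack with loose chips in the tray's left pocket, 51x51x4 mm, lying loose in a 54 mm pocket 3 mm deep.
- pack_right_center (a point): Centre of the open dark waffle pack in the tray's right pocket, same size.
- vial: Bystander: pink vial with white cap, 27 mm across, 50 mm tall, standing at the back; origin under its centre.
- loupe: Bystander: black measuring loupe, 39 mm across, 40 mm tall, standing at the back; origin under its centre.
- spool: Bystander: blue and gold wire spool, 51 mm across, 25 mm high, lying flat at the front edge; origin under its centre.
- gel_box: Bystander: grey and black gel box, 58x56x13 mm, lying behind the joystick console; origin under its centre.
- tweezers: Bystander: metal tweezers, 15x116x10 mm, lying at the front edge left of the station; origin under its centre.
- brush: Bystander: black brush, 24x159x9 mm, lying at the front edge further left; origin under its centre.

How it is judged:
By the outcome, as a careful person would: the job done as asked, in the order asked, and still so for the second after the job is handed in, while the arm keeps its last pose, push and grip.
It also fails if it takes over 56 s, if anything falls off the work surface, if the arm or the gripper's body presses on something with over 40 N, if the wrist force passes 120 N, or if a joint passes its speed limit or range.

## Working session

There is one attempt and no reset: what is moved stays moved. The work goes in short steps, Python scripts to look and compute and a tool call to move; the robot and the scene stay as the last step left them, time stands still between calls to the robot, and variables do not carry over. Pictures are saved under pics/ and viewed, at most 10 in all, crops included, and the job is handed in when it is done.

Besides the shell and the picture viewer there is one more tool, called by a JSON object that holds its "fn" and its "kwargs", one argument or row to a line. step_arm: Moves the arm, as the interface text tells. Its arguments: {"type":"object","properties":{"deltas":{"type":"array","items":{"type":"array","items":{"type":"number"}}},"squeeze":{"type":"number"}},"required":["deltas"]}

```bash
mkdir -p pics; cat > h.py <<'E'
import numpy as np, cv2
from workcell import arm,get_image,calibration,masks_of
from scipy.spatial.transform import Rotation as R
def cam(n):
    c=calibration(n); o=np.array(c["orientation"],float)
    M=o if o.shape==(3,3) else R.from_euler('xyz',o).as_matrix()
    return np.array(c["K"]),np.array(c["origin"]),M,c
def ray(n,rc):
    K,o,M,c=cam(n); p=np.linalg.inv(K)@[rc[1],rc[0],1]
    d=M@[p[0],-p[1],-p[2]]; return o,d/np.linalg.norm(d)
def proj(n,P):
    K,o,M,c=cam(n); q=M.T@(np.array(P)-o); p=K@[q[0],-q[1],-q[2]]; return p[:2]/p[2]
def tri(a,b):
    A=np.zeros((3,3));v=np.zeros(3)
    for o,d in(a,b):
        Q=np.eye(3)-np.outer(d,d);A+=Q;v+=Q@o
    X=np.linalg.solve(A,v); return X,[np.linalg.norm((np.eye(3)-np.outer(d,d))@(X-o)) for o,d in(a,b)]
E
python3 - <<'E'
from h import *
for n in("scene","top"):
    im=get_image(n); cv2.imwrite(f"pics/{n}0.png",im); print(n,calibration(n))
    for q in("cover","cover_tab","station","tray_grip","tray","pack_left_center"):
        for m in masks_of(q,n)[:2]:
            r,c=np.nonzero(m["pixels"]); print(q,round(m["conf"],2),np.round(m["location"],1),len(r),r.min(),r.max(),c.min(),c.max(),
             np.round(cv2.minAreaRect(np.stack([c,r],1).astype(np.float32))[0:3][1],1),cv2.minAreaRect(np.stack([c,r],1).astype(np.float32))[2])
print(arm.get_state())
E
```

```text
scene {'K': array([[430.56720503,   0.        , 317.89703261],
       [  0.        , 430.56720503, 201.92821098],
       [  0.        ,   0.        ,   1.        ]]), 'origin': array([-0.07690922, -0.31960169,  0.78416436]), 'orientation': array([ 0.84619327,  0.01242695, -0.95882221])}
cover 0.84 [258.2 419.9] 5857 217 306 371 472 [91.5 75.9] 18.799882888793945
cover_tab 0.69 [264.2 421.7] 5843 217 306 371 473 [91.4 75.6] 18.43494987487793
station 0.88 [266.3 424.1] 6365 216 312 369 473 [93.  75.4] 19.573123931884766
station 0.72 [228.3 209.6] 314 215 240 182 228 [50.5  8.9] 26.56505012512207
tray 0.74 [269.8 269.6] 132 272 278 252 301 [49.1  5.9] 6.340191841125488
top {'K': array([[502.18176351,   0.        , 317.80036924],
       [  0.        , 502.18176351, 200.04859783],
       [  0.        ,   0.        ,   1.        ]]), 'origin': array([0.4163839 , 0.11088116, 1.23567596]), 'orientation': array([ 0.13955902, -0.00289403, -1.5849181 ])}
cover 0.88 [205.7 423.3] 4953 170 251 378 465 [78.  82.3] 82.40535736083984
cover 0.64 [200.6 425.2] 5730 150 251 375 465 [100.8  84.7] 82.184
[... 263 characters left out ...]
q': array([ 1.08102515e+00,  4.23064251e-01,  1.62991454e+00, -4.22101219e-06,
        1.08858166e+00, -1.90024833e-02]), 'joint_velocities': array([ 1.58514789e-03,  3.32741265e-04, -1.91998091e-04, -1.14265703e-03,
        1.05450032e-05,  5.51204682e-04]), 'joint_torque': array([-2.63216343e-04, -5.44431567e+01, -2.73998362e+01,  6.44581486e-02,
        1.70737586e-02, -2.93956339e-05]), 'tcp_pos': array([0.2834541 , 0.55700865, 0.22269168]), 'tool_rot': array([3.14156053e+00, 4.35099145e-06, 2.67082592e+00]), 'contact_force': array([ 0.55343356, -0.01521413, -0.50918665]), 'torque': array([ 0.05430109,  0.00181895, -0.01383734]), 'finger_force': 0.0, 'gripper_width': 0.08815379601548994}
```

View pics/scene0.png

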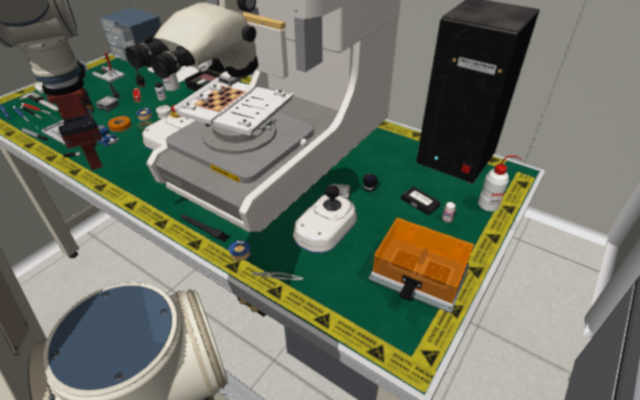

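View pics/top0.png

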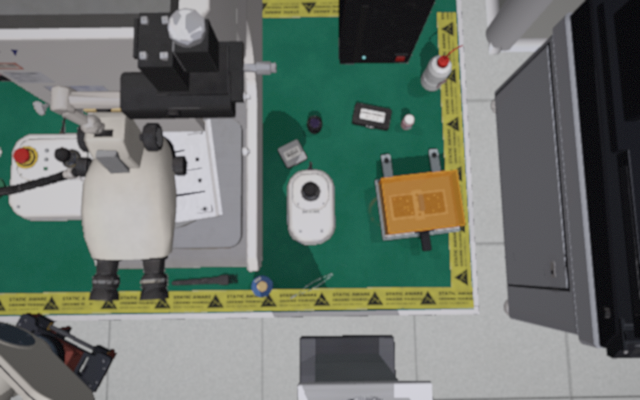

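The scene view shows the station at the right (amber hood around rows 217-300, cols 371-473, tab near (288,410)). The top view shows the hood at cols 378-465, with the tab near (240,425). The microscope stands between the arm and the station, with its eyepieces near cols 90-170 and rows 260-300 in the top view.

```bash
cat >> h.py <<'E'
def hull(n,pts,S=4):
    m=np.zeros((400*S,640*S),np.uint8)
    p=np.array([proj(n,x) for x in pts])
    cv2.fillConvexPoly(m,cv2.convexHull(np.round(p*S+S/2).astype(np.int32)),1); return cv2.resize(m.astype(np.float32),(640,400),interpolation=cv2.INTER_AREA)
def box(x0,x1,y0,y1,z0,z1): return np.array([[x,y,z] for x in(x0,x1) for y in(y0,y1) for z in(z0,z1)])
E
python3 - <<'E'
from h import *
from scipy.optimize import minimize
am={};bl={}
for n in("scene","top"):
    im=cv2.imread(f"pics/{n}0.png"); h=cv2.cvtColor(im,cv2.COLOR_BGR2HSV)
    roi=np.zeros((400,640),bool)
    if n=="scene": roi[210:312,365:480]=1
    else: roi[160:255,370:468]=1
    a=(h[...,0]>5)&(h[...,0]<21)&(h[...,1]>150)&(h[...,2]>90)&roi
    k,l,s,_=cv2.connectedComponentsWithStats(a.astype(np.uint8)); a=l==1+np.argmax(s[1:,4])
    am[n]=a.astype(np.float32)
    r=np.zeros_like(roi)
    if n=="scene": r[274:302,398:424]=1
    else: r[230:252,415:434]=1
    b=(im.max(2)<70)&r; bl[n]=b
    rr,cc=np.nonzero(b); print(n,a.sum(),np.nonzero(a)[0].min(),np.nonzero(a)[0].max(),np.nonzero(a)[1].min(),np.nonzero(a)[1].max(),"tab",b.sum(),rr.mean(),cc.mean())
def W(p,P): 
    c,s=np.cos(p[2]),np.sin(p[2]); return np.c_[p[0]+c*P[:,0]-s*P[:,1],p[1]+s*P[:,0]+c*P[:,1],P[:,2]+p[3]]
B=box(-.066,.066,-.09,.09,.018,.084);T=box(-.114,-.066,-.011,.011,.040,.052)
def cost(p,ns=("scene","top")):
    e=0
    for n in ns:
        e+=np.abs(hull(n,W(p,B))-am[n]).sum()
        e+=3*np.abs(hull(n,W(p,T))-bl[n]).sum()
    return e
o,d=ray("top",(203,421)); X=o+d*(.08-o[2])/d[2]; print("init",X)
best=None
for ns in(("scene","top"),("scene",),("top",)):
  best=None
  for y0 in(-.3,0,.3):
    r=minimize(cost,[X[0],X[1],y0,0],args=(ns,),method="Nelder-Mead",options=dict(initial_simplex=np.array([[X[0],X[1],y0,0]]+[[X[0]+.03*(i==0),X[1]+.03*(i==1),y0+.2*(i==2),.02*(i==3)] for i in range(4)]),maxiter=300))
    if best is None or r.fun<best.fun: best=r
  print(ns,best.x.round(4),best.fun)
  if len(ns)==2: b2=best.x
p=b2
for n in("scene","top"):
    print(n,"pred tab px",proj(n,W(p,np.array([[-.09,0,.046]]))[0]))
    im=cv2.imread(f"pics/{n}0.png")
    for Q in(B,T):
        for q in W(p,Q): cv2.circle(im,tuple(np.round(proj(n,q)).astype(int)),1,(255,0,0),-1)
    c=im[150:320,340:500]; cv2.imwrite(f"pics/fit_{n}.png",cv2.resize(c,None,fx=2.4,fy=2.4))
cv2.imwrite("pics/fit.png",np.hstack([cv2.imread("pics/fit_scene.png"),cv2.imread("pics/fit_top.png")]))
def fl(n,rc,z):
    o,d=ray(n,rc); return (o+d*(z-o[2])/d[2]).round(3)
print("bench front corner",fl("top",(312,470),0),"scope base front",fl("top",(268,100),.05),fl("top",(268,255),.05))
print("eyepieces tips tri",tri(ray("top",(297,105)),ray("scene",(55,137))),tri(ray("top",(297,155)),ray("scene",(64,158))))
print("scope right wall",fl("top",(150,255),.2), "tower front-left", fl("top",(62,340),0),fl("top",(62,410),0))
for q in("vial","loupe","gel_box","spool"):
    m=masks_of(q,"top"); 
    if m: print(q,fl("top",m[0]["location"],.02))
E
```

```text
scene 5055 218 302 373 473 tab 385 289.5974025974026 408.4623376623377
top 4201 170 233 379 464 tab 201 240.6417910447761 424.85074626865674
init [ 0.56844914 -0.13440936  0.08      ]Traceback (most recent call last):
  File "<stdin>", line 31, in <module>
    res = _minimize_neldermead(fun, x0, args, callback, bounds=bounds,
                               **options)
    fsim[j] = func(sim[j])
              ~~~~^^^^^^^^
    fx = function(np.copy(x), *(wrapper_args + args))
  File "<stdin>", line 23, in cost
  File "h.py", line 20, in hull
    p=np.array([proj(n,x) for x in pts])
                ~~~~^^^^^
  File "h.py", line 12, in proj
    K,o,M,c=cam(n); q=M.T@(np.array(P)-o); p=K@[q[0],-q[1],-q[2]]; return p[:2]/p[2]
            ~~~^^^
  File "h.py", line 5, in cam
    c=calibration(n); o=np.array(c["orientation"],float)
ValueError: time passes only in moves, steps and waits
```

```bash
sed -i 's/^def cam/import functools\n@functools.lru_cache\ndef cam/' h.py
cat > fit.py <<'E'
from h import *
from scipy.optimize import minimize
am={};bl={}
for n in("scene","top"):
    im=cv2.imread(f"pics/{n}0.png"); h=cv2.cvtColor(im,cv2.COLOR_BGR2HSV)
    roi=np.zeros((400,640),bool)
    if n=="scene": roi[210:312,365:480]=1
    else: roi[160:255,370:468]=1
    a=(h[...,0]>5)&(h[...,0]<21)&(h[...,1]>150)&(h[...,2]>90)&roi
    k,l,s,_=cv2.connectedComponentsWithStats(a.astype(np.uint8)); a=l==1+np.argmax(s[1:,4])
    a=cv2.morphologyEx(a.astype(np.uint8),cv2.MORPH_CLOSE,np.ones((5,5)))
    am[n]=a.astype(np.float32)
    r=np.zeros_like(roi)
    if n=="scene": r[274:302,398:424]=1
    else: r[230:252,415:434]=1
    bl[n]=(im.max(2)<50)&r; print(n,a.sum(),bl[n].sum())
def W(p,P): 
    c,s=np.cos(p[2]),np.sin(p[2]); return np.c_[p[0]+c*P[:,0]-s*P[:,1],p[1]+s*P[:,0]+c*P[:,1],P[:,2]+p[3]]
B=box(-.066,.066,-.09,.09,.018,.084);T=box(-.114,-.066,-.011,.011,.040,.052)
def cost(p,ns=("scene","top")):
    e=0
    for n in ns:
        e+=np.abs(hull(n,W(p,B))-am[n]).sum()
        e+=2*np.abs(hull(n,W(p,T))-bl[n]).sum()
    return e
X=[.568,-.134]
for ns in(("scene","top"),("scene",),("top",)):
  best=None
  for y0 in(-.25,.1):
    s=np.array([[X[0],X[1],y0,0]]*5); s[1:]+=np.diag([.03,.03,.15,.02])
    r=minimize(cost,s[0],args=(ns,),method="Nelder-Mead",options=dict(initial_simplex=s,maxiter=160))
    if best is None or r.fun<best.fun: best=r
  print(ns,best.x.round(4),best.fun)
  if len(ns)==2: p=best.x
out=[]
for n in("scene","top"):
    print(n,"pred tab px",proj(n,W(p,np.array([[-.09,0,.046]]))[0]))
    im=cv2.imread(f"pics/{n}0.png")[150:320,340:500]; im=cv2.resize(im,None,fx=2.4,fy=2.4)
    for Q in(B,T):
        for q in W(p,Q): cv2.circle(im,tuple(np.round((proj(n,q)-[340,150]+.5)*2.4).astype(int)),2,(255,0,0),-1)
    out.append(im)
cv2.imwrite("pics/fit.png",np.hstack(out))
def fl(n,rc,z):
    o,d=ray(n,rc); return (o+d*(z-o[2])/d[2]).round(3)
print("bench front corner",fl("top",(312,470),0),"scope base front",fl("top",(268,100),.05),fl("top",(268,255),.05))
print("eyepieces tips tri",tri(ray("top",(297,105)),ray("scene",(55,137))),tri(ray("top",(297,155)),ray("scene",(64,158))))
print("scope right wall",fl("top",(150,255),.2), "tower", fl("top",(62,340),0),fl("top",(62,410),0))
for q,rc in dict(vial=(121,407),loupe=(124,314),gel=(116,371),joy=(190,310)).items(): print(q,fl("top",rc,.03))
E
python3 fit.py
```

```text
scene 5060 279
top 4434 150
('scene', 'top') [ 0.5742 -0.1371  0.1045 -0.0021] 1085.75
('scene',) [ 0.5758 -0.1363  0.1057 -0.0049] 588.8125
('top',) [ 0.5804 -0.1486  0.0901 -0.0407] 283.5625
scene pred tab px [408.08023561 288.25016078]
top pred tab px [424.47174777 239.97639076]
bench front corner [ 0.312 -0.258  0.   ] scope base front [0.43  0.616 0.05 ] [0.424 0.254 0.05 ]
eyepieces tips tri (array([0.38178969, 0.43488426, 0.45077051]), [np.float64(0.0012417832283598796), np.float64(0.0012417832283598935)]) (array([0.37752538, 0.36078478, 0.45179767]), [np.float64(0.002943593095895484), np.float64(0.0029435930958954947)])
scope right wall [0.67  0.237 0.2  ] tower [0.949 0.042 0.   ] [ 0.947 -0.139 -0.   ]
vial [ 0.781 -0.119  0.03 ]
loupe [0.776 0.112 0.03 ]
gel [ 0.795 -0.03   0.03 ]
joy [0.611 0.124 0.03 ]
```

View pics/fit.png

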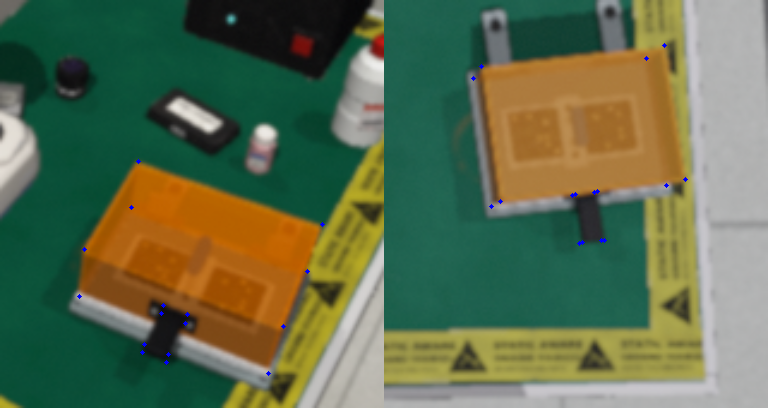

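Both views agree: the seat is at about (0.574, -0.137), yaw 0.105 and heights as in the text. I'll start the transit, keeping in front of the microscope and turning the closing line towards the station's y.

{"fn": "step_arm", "kwargs": {
  "deltas": [
    [-0.16,-0.8,0,0,0,-1,60],
    [-0.16,-0.8,0,0,0,-1,100],
    [-0.16,-0.8,0,0,0,-1,100],
    [-0.16,-0.8,0,0,0,-1,100],
    [-0.16,-0.8,0,0,0,-1,100]
  ]
}}

```text
time: 1.32
tcp_pos: [0.2512, 0.396, 0.2228]
tool_rot: [3.141, -0.0, 1.968]
contact_force: [0.5, -1.4, 0.9]
gripper_width: 0.0532
finger_force: 0.0
```

{"fn": "step_arm", "kwargs": {
  "deltas": [
    [0.25,-0.9,0,0,0,-1,100],
    [0.25,-0.9,0,0,0,-1,100],
    [0.25,-0.9,0,0,0,-1,100],
    [0.25,-0.9,0,0,0,-1,100],
    [0.25,-0.9,0,0,0,-1,100]
  ]
}}

```text
time: 1.95
tcp_pos: [0.3018, 0.216, 0.2229]
tool_rot: [3.141, -0.001, 1.27]
contact_force: [0.2, 0.4, -0.1]
gripper_width: 0.0534
finger_force: 0.0
```

{"fn": "step_arm", "kwargs": {
  "deltas": [
    [0.35,-0.8,0,0,0,-1,100],
    [0.35,-0.8,0,0,0,-1,100],
    [0.35,-0.8,0,0,0,-1,100],
    [0.35,-0.8,0,0,0,-1,100],
    [0.35,-0.8,0,0,0,-1,100]
  ]
}}

```text
time: 2.58
tcp_pos: [0.372, 0.0559, 0.223]
tool_rot: [3.141, -0.001, 0.572]
contact_force: [0.5, 0.5, -0.2]
gripper_width: 0.0536
finger_force: 0.0
```

{"fn": "step_arm", "kwargs": {
  "deltas": [
    [0.15,-0.8,0,0,0,-0.67,100],
    [0.15,-0.8,0,0,0,-0.67,100],
    [0.15,-0.8,0,0,0,-0.67,100],
    [0.15,-0.8,0,0,0,-0.67,100],
    [0.15,-0.8,0,0,0,-0.67,100]
  ]
}}

```text
time: 3.2
tcp_pos: [0.4017, -0.1042, 0.2229]
tool_rot: [3.141, -0.001, 0.105]
contact_force: [-0.3, 0.2, 0.7]
gripper_width: 0.0536
finger_force: 0.0
```

```bash
python3 - <<'E'
from h import *
s=arm.get_state(); print(s["time"],s["q"].round(3),s["tcp_pos"].round(4),s["tool_rot"].round(3),s["contact_force"].round(1),s["gripper_width"])
E
```

```text
3.2 [-0.282  0.107  2.069  0.     0.965  1.183] [ 0.4017 -0.1042  0.2229] [ 3.141e+00 -1.000e-03  1.050e-01] [-0.3  0.2  0.7] 0.05358385296321223
```

{"fn": "step_arm", "kwargs": {
  "deltas": [
    [0.17,-0.24,-0.54,0.08,-0.75,0,100],
    [0.17,-0.24,-0.54,0.08,-0.75,0,100],
    [0.17,-0.24,-0.54,0.08,-0.75,0,100],
    [0.17,-0.24,-0.54,0.08,-0.75,0,100],
    [0.17,-0.24,-0.54,0.08,-0.75,0,100]
  ]
}}

```text
time: 3.82
tcp_pos: [0.4326, -0.1336, 0.1348]
tool_rot: [-3.115, -0.442, 0.114]
contact_force: [0.7, 0.1, 0.0]
gripper_width: 0.0534
finger_force: 0.0
```

```bash
python3 - <<'E'
from h import *
s=arm.get_state(); print(s["time"],s["q"].round(3),s["tcp_pos"].round(4),R.from_euler('xyz',s["tool_rot"]).as_matrix().round(3))
p=s["tcp_pos"]
im=[get_image(n) for n in("scene","top")]
o=[]
for n,i in zip(("scene","top"),im):
    c=cv2.resize(i[150:320,340:500],None,fx=2.4,fy=2.4)
    for P in(p,(.4765,-.1473,.046)): cv2.circle(c,tuple(np.round((proj(n,P)-[340,150]+.5)*2.4).astype(int)),2,(255,0,0),-1)
    o.append(c)
cv2.imwrite("pics/pre.png",np.hstack(o))
E
```

```text
3.825 [-0.514  0.238  2.309  0.864  0.366  0.156] [ 0.4326 -0.1336  0.1348] [[ 0.898  0.125  0.422]
 [ 0.103 -0.992  0.075]
 [ 0.427 -0.024 -0.904]]
```

View pics/pre.png

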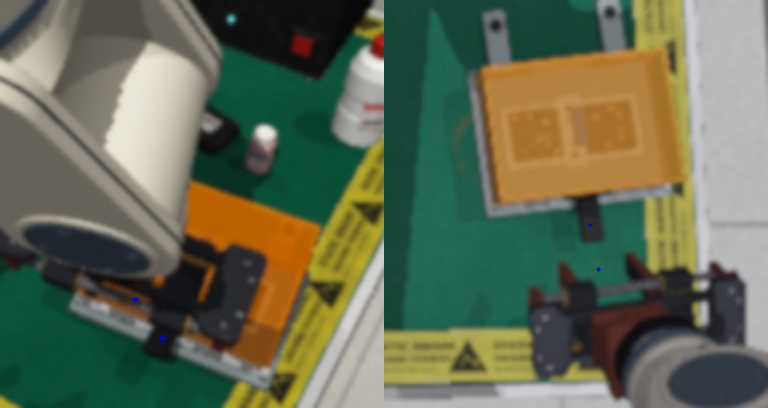

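The hood and tab are unmoved, and the predicted tab point sits on the black tab. The gripper is in front of it, tilted 25°. The wrist is close to its singularity (q5 = 0.37), so I'll fit a kinematic model to choose the tilts.

```bash
cat > kin.py <<'E'
from h import *
from scipy.optimize import least_squares
def ry(a): return R.from_euler('y',a).as_matrix()
def rz(a): return R.from_euler('z',a).as_matrix()
def fk(q,L):
    d1,a1,L2,a3,L3,d6,b=L
    A=rz(q[0]); p=A@[a1,b,d1]; A=A@ry(q[1]); p=p+A@[0,0,L2]; A=A@ry(q[2]); p=p+A@[a3,0,L3]
    A=A@rz(q[3])@ry(q[4]); p=p+A@[0,0,d6]; return p,A@rz(q[5])@rz(np.pi/2)
D=[([1.081025,.4230643,1.629915,0,1.088582,-.0190025],[.2834541,.5570087,.2226917]),
([-.282,.107,2.069,0,.965,1.183],[.4017,-.1042,.2229]),([-.514,.238,2.309,.864,.366,.156],[.4326,-.1336,.1348])]
L=least_squares(lambda L:np.r_[np.concatenate([fk(q,L)[0]-p for q,p in D]),1e-3*(np.array(L)-[.4,.03,.4,-.02,.4,.3,.0])],[.4,.03,.4,-.02,.4,.3,.01]).x
LIM=np.array([[-3,3],[-.9,2.11],[.09,2.58],[-1.31,4.45],[.11,2.69],[-2.54,2.54]])
def ik(p,M,q0):
    f=lambda q:np.r_[fk(q,L)[0]-p,.3*(R.from_matrix(M.T@fk(q,L)[1]).as_rotvec())]
    r=least_squares(f,np.clip(q0,LIM[:,0]+.001,LIM[:,1]-.001),bounds=LIM.T); return r.x,np.abs(r.fun).max()
S=np.array([.574,-.137,0]);YAW=.1045
def tool(a): return rz(YAW)@ry(-(np.pi/2-a))@np.diag([1,-1,-1])   # a: angle below horizontal
def tabpt(t): return S+rz(YAW)@[.07-.168*np.cos(t)+.024*np.sin(t),0,.022+.168*np.sin(t)+.024*np.cos(t)]
def tcp(t,a,back=0.):
    M=tool(a); return tabpt(t)+(.019-back)*M[:,2],M
E
python3 - <<'E'
from kin import *
print(L.round(4))
for q,p in D: print((fk(q,L)[0]-p).round(4))
print(fk(D[2][0],L)[1].round(3))
for a0 in(70,80,90):
    q=np.array(D[1][0]); print("a0",a0)
    for t in(0,.2,.4,.6,.8,1.0,1.1):
        q,e=ik(*tcp(t,np.radians(a0)+t),q); print(t,q.round(2),round(e,4))
for off in(0,10,20,35):
    q=np.array(D[1][0]); print("off",off)
    for t in(1.0,1.3,1.5,1.75):
        q,e=ik(*tcp(t,np.radians(off)+t),q); print(t,q.round(2),round(e,4))
E
```

```text
[ 3.145e-01 -3.000e-04  5.632e-01  7.830e-02  4.856e-01  3.108e-01
  1.180e-02]
[ 0.0001 -0.0001 -0.    ]
[0.     0.0001 0.0001]
[ 0.  0. -0.]
[[ 0.898  0.125  0.422]
 [ 0.103 -0.992  0.074]
 [ 0.428 -0.023 -0.904]]
a0 70
0 [-0.42  0.54  2.2   1.05  0.2   0.03] 0.0
0.2 [-0.35  0.48  2.07  0.15  0.46  0.98] 0.0
0.4 [-0.29  0.49  1.91 -0.03  0.79  1.19] 0.0
0.6 [-0.24  0.54  1.74 -0.1   1.09  1.28] 0.0
0.8 [-0.2   0.63  1.56 -0.14  1.38  1.32] 0.0
1.0 [-0.17  0.75  1.36 -0.17  1.66  1.33] 0.0
1.1 [-0.16  0.81  1.27 -0.18  1.79  1.34] 0.0
a0 80
0 [-0.37  0.54  2.1   0.23  0.35  0.88] 0.0
0.2 [-0.31  0.52  1.97 -0.02  0.68  1.17] 0.0
0.4 [-0.26  0.55  1.81 -0.1   0.99  1.27] 0.0
0.6 [-0.22  0.62  1.64 -0.14  1.29  1.31] 0.0
0.8 [-0.19  0.72  1.46 -0.17  1.57  1.33] 0.0
1.0 [-0.16  0.84  1.27 -0.2   1.83  1.34] 0.0
1.1 [-0.15  0.9   1.18 -0.22  1.96  1.33] 0.0
a0 90
0 [-0.32  0.57  2.   -0.    0.57  1.14] 0.0
0.2 [-0.27  0.58  1.86 -0.09  0.89  1.26] 0.0
0.4 [-0.23  0.63  1.71 -0.14  1.19  1.31] 0.0
0.6 [-0.2   0.71  1.54 -0.17  1.47  1.33] 0.0
0.8 [-0.17  0.81  1.37 -0.2   1.74  1.34] 0.
[... 160 characters left out ...]
41  1.82  0.16  0.67  1.08] 0.0
1.5 [-0.22  0.51  1.61  0.03  0.95  1.23] 0.0
1.75 [-0.17  0.68  1.34 -0.05  1.29  1.31] 0.0
off 10
1.0 [-0.34  0.35  2.    0.38  0.46  0.81] 0.0
1.3 [-0.24  0.46  1.7   0.04  0.88  1.2 ] 0.0
1.5 [-0.2   0.58  1.49 -0.03  1.17  1.28] 0.0
1.75 [-0.16  0.77  1.21 -0.09  1.51  1.33] 0.0
off 20
1.0 [-0.3   0.39  1.89  0.14  0.66  1.07] 0.0
1.3 [-0.22  0.53  1.59 -0.03  1.1   1.26] 0.0
1.5 [-0.18  0.66  1.37 -0.08  1.38  1.31] 0.0
1.75 [-0.14  0.86  1.08 -0.12  1.72  1.34] 0.0
off 35
1.0 [-0.25  0.47  1.73 -0.02  0.98  1.23] 0.0
1.3 [-0.18  0.65  1.42 -0.1   1.4   1.31] 0.0
1.5 [-0.15  0.79  1.2  -0.13  1.68  1.33] 0.0
1.75 [-0.13  1.    0.9  -0.18  2.01  1.33] 0.0
```

```bash
cat >> kin.py <<'E'
def plan(wps,n=5,p=None,M=None):
    if p is None:
        s=arm.get_state(); p=s["tcp_pos"]; M=R.from_euler('xyz',s["tool_rot"]).as_matrix(); print("t",s["time"],"q",s["q"].round(2),"F",s["contact_force"].round(1))
    for P,N in wps:
        print("shift/row",((P-p)/.04/n).round(3),"turn/row",(R.from_matrix(N@M.T).as_rotvec(degrees=True)/8/n).round(3)); p,M=P,N
E
python3 - <<'E'
from kin import *
a=np.radians(85)
plan([tcp(0,a,.09),tcp(0,a)])
E
```

```text
t 3.925 q [-0.51  0.24  2.31  0.86  0.37  0.16] F [-0.2  0.3  0.6]
shift/row [ 0.193 -0.074 -0.087] turn/row [-0.094  0.496 -0.022]
shift/row [ 0.039  0.004 -0.448] turn/row [0. 0. 0.]
```

{"fn": "step_arm", "kwargs": {
  "deltas": [
    [0.19,-0.07,-0.09,-0.09,0.5,-0.02,100],
    [0.19,-0.07,-0.09,-0.09,0.5,-0.02,100],
    [0.19,-0.08,-0.08,-0.1,0.5,-0.02,100],
    [0.19,-0.07,-0.09,-0.1,0.49,-0.02,100],
    [0.2,-0.08,-0.09,-0.09,0.49,-0.03,100]
  ]
}}

```text
time: 4.55
tcp_pos: [0.4719, -0.149, 0.1187]
tool_rot: [3.136, -0.088, 0.105]
contact_force: [-0.9, 0.8, -0.3]
gripper_width: 0.0537
finger_force: 0.0
```

```bash
python3 - <<'E'
from kin import *
a=np.radians(85)
plan([tcp(0,a)])
E
```

```text
t 4.55 q [-0.35  0.36  2.04  0.06  0.66  1.07] F [-0.9  0.8 -0.3]
shift/row [ 0.032  0.01  -0.458] turn/row [ 0.008  0.002 -0.   ]
```

{"fn": "step_arm", "kwargs": {
  "deltas": [
    [0.03,0.01,-0.46,0.01,0,0,100],
    [0.03,0.01,-0.46,0.01,0,0,100],
    [0.03,0.01,-0.46,0.01,0,0,100],
    [0.03,0.01,-0.46,0.01,0,0,100],
    [0.04,0.01,-0.45,0,0,0,100]
  ]
}}

```text
time: 5.18
tcp_pos: [0.4783, -0.1465, 0.0263]
tool_rot: [-3.14, -0.091, 0.105]
contact_force: [0.8, -0.2, -0.3]
gripper_width: 0.0532
finger_force: 0.0
```

{"fn": "step_arm", "kwargs": {
  "deltas": [
    [0,0,0,0,0,0,150],
    [0,0,0,0,0,0,200],
    [0,0,0,0,0,0,255],
    [0,0,0,0,0,0,255],
    [0,0,0,0,0,0,255]
  ],
  "squeeze": 20
}}

```text
time: 5.8
tcp_pos: [0.4785, -0.1488, 0.0271]
tool_rot: [-3.141, -0.094, 0.106]
contact_force: [-5.3, -20.5, 1.0]
gripper_width: 0.0218
finger_force: 20.0
```

```bash
python3 - <<'E'
from kin import *
a=np.radians(85)
plan([tcp(0,a)]+[tcp(t,a+t) for t in(.02,.06,.1,.15,.2)],1)
cv2.imwrite("pics/grip.png",cv2.resize(get_image("top")[150:320,340:500],None,fx=3,fy=3))
E
```

```text
t 5.8 q [-0.35  0.55  2.06  0.1   0.45  1.03] F [ -5.3 -20.5   1. ]
shift/row [-0.009  0.043 -0.001] turn/row [-0.012  0.05  -0.011]
shift/row [0.003 0.    0.083] turn/row [-0.015  0.142  0.   ]
shift/row [0.012 0.001 0.166] turn/row [-0.03   0.285  0.   ]
shift/row [0.018 0.002 0.165] turn/row [-0.03   0.285  0.   ]
shift/row [0.032 0.003 0.205] turn/row [-0.037  0.356 -0.   ]
shift/row [0.042 0.004 0.204] turn/row [-0.037  0.356  0.   ]
```

View pics/grip.png

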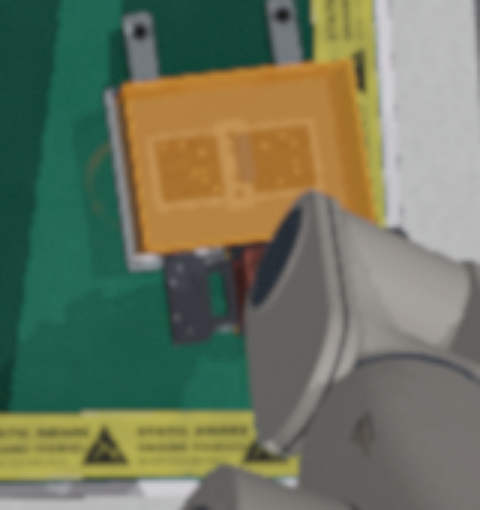

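The tab is gripped (21.8 mm). The gripper is about 2.5 mm off to +y and the side force is 20 N, so I'll relieve that and start the swing.

{"fn": "step_arm", "kwargs": {
  "deltas": [
    [-0.01,-0.06,0,0,0,0,255],
    [0,0,0.08,-0.015,0.14,0,255],
    [0.01,0,0.17,-0.03,0.28,0,255],
    [0.02,0,0.16,-0.03,0.28,0,255],
    [0,0,0,0,0,0,255]
  ]
}}

```text
time: 6.48
tcp_pos: [0.4798, -0.1488, 0.0433]
tool_rot: [-3.138, 0.004, 0.107]
contact_force: [2.8, -5.8, -1.7]
gripper_width: 0.0217
finger_force: 20.0
```

```bash
python3 - <<'E'
from kin import *
S[:]=[.574,-.1395,0]
a=np.radians(85)
ts=np.r_[.1,np.arange(.18,1.06,.08)]
plan([tcp(t,a+t) for t in ts],1)
E
```

```text
t 6.475 q [-0.33  0.54  1.99  0.    0.61  1.14] F [ 2.8 -5.8 -1.7]
shift/row [-0.007 -0.015  0.009] turn/row [-0.029  0.057 -0.016]
shift/row [0.056 0.006 0.328] turn/row [-0.06  0.57  0.  ]
shift/row [0.082 0.009 0.322] turn/row [-0.06  0.57 -0.  ]
shift/row [0.107 0.011 0.315] turn/row [-0.06  0.57  0.  ]
shift/row [0.132 0.014 0.305] turn/row [-0.06  0.57 -0.  ]
shift/row [0.156 0.016 0.294] turn/row [-0.06  0.57  0.  ]
shift/row [0.179 0.019 0.28 ] turn/row [-0.06  0.57 -0.  ]
shift/row [0.2   0.021 0.265] turn/row [-0.06  0.57  0.  ]
shift/row [0.221 0.023 0.248] turn/row [-0.06  0.57  0.  ]
shift/row [0.24  0.025 0.229] turn/row [-0.06  0.57 -0.  ]
shift/row [0.257 0.027 0.209] turn/row [-0.06  0.57  0.  ]
shift/row [0.273 0.029 0.188] turn/row [-0.06  0.57 -0.  ]
shift/row [0.287 0.03  0.165] turn/row [-0.06  0.57  0.  ]
```

{"fn": "step_arm", "kwargs": {
  "deltas": [
    [0.06,-0.01,0.33,-0.06,0.57,0,255],
    [0.08,0.01,0.32,-0.06,0.57,0,255],
    [0.11,0.01,0.31,-0.06,0.57,0,255],
    [0.13,0.01,0.31,-0.06,0.57,0,255],
    [0.16,0.02,0.29,-0.06,0.57,0,255]
  ]
}}

```text
time: 7.1
tcp_pos: [0.5003, -0.1467, 0.105]
tool_rot: [-3.136, 0.408, 0.107]
contact_force: [5.0, -1.8, -4.7]
gripper_width: 0.0218
finger_force: 20.0
```

```bash
python3 - <<'E'
from kin import *
S[:]=[.574,-.1395,0]
a=np.radians(85)
plan([tcp(t,a+t) for t in (.5,.58,.66,.74,.82,.9,.98,1.06)],1)
E
```

```text
t 7.1 q [-0.23  0.62  1.68 -0.14  1.23  1.3 ] F [ 5.  -1.8 -4.7]
shift/row [ 0.014 -0.012  0.031] turn/row [-0.038  0.033 -0.   ]
shift/row [0.179 0.019 0.28 ] turn/row [-0.06  0.57 -0.  ]
shift/row [0.2   0.021 0.265] turn/row [-0.06  0.57  0.  ]
shift/row [0.221 0.023 0.248] turn/row [-0.06  0.57  0.  ]
shift/row [0.24  0.025 0.229] turn/row [-0.06  0.57 -0.  ]
shift/row [0.257 0.027 0.209] turn/row [-0.06  0.57  0.  ]
shift/row [0.273 0.029 0.188] turn/row [-0.06  0.57  0.  ]
shift/row [0.287 0.03  0.165] turn/row [-0.06  0.57  0.  ]
```

Forces stay low, so I'll go on to about 1.06 rad and hold there.

{"fn": "step_arm", "kwargs": {
  "deltas": [
    [0.18,0.02,0.28,-0.06,0.57,0,255],
    [0.2,0.02,0.27,-0.06,0.57,0,255],
    [0.22,0.02,0.25,-0.06,0.57,0,255],
    [0.24,0.02,0.23,-0.06,0.57,0,255],
    [0.26,0.03,0.21,-0.06,0.57,0,255]
  ]
}}

```text
time: 7.72
tcp_pos: [0.5438, -0.1422, 0.1539]
tool_rot: [-3.135, 0.809, 0.108]
contact_force: [2.8, -2.8, -3.3]
gripper_width: 0.0219
finger_force: 20.0
```

{"fn": "step_arm", "kwargs": {
  "deltas": [
    [0.27,0.03,0.19,-0.06,0.57,0,255],
    [0.29,0.03,0.17,-0.06,0.57,0,255],
    [0,0,0,0,0,0,255],
    [0,0,0,0,0,0,255],
    [0,0,0,0,0,0,255]
  ]
}}

```text
time: 8.35
tcp_pos: [0.566, -0.1399, 0.1678]
tool_rot: [-3.134, 0.965, 0.108]
contact_force: [2.7, -2.6, -7.5]
gripper_width: 0.0218
finger_force: 20.0
```

```bash
python3 - <<'E'
from kin import *
S[:]=[.574,-.1395,0]
a=np.radians(85);t=1.06;b=np.radians(25)
plan([tcp(t,a+t)],1)
s=arm.get_state();M=R.from_euler('xyz',s["tool_rot"]).as_matrix(); g=rz(-YAW)@(s["tcp_pos"]-.019*M[:,2]-S)-[.07,0,.022]
print("grasp rel hinge",g.round(4),"angle",np.arctan2(g[2],-g[0])-np.arctan2(.024,.168)*1,np.hypot(g[0],g[2]))
cv2.imwrite("pics/up.png",cv2.resize(get_image("scene")[130:320,320:500],None,fx=3,fy=3))
plan([tcp(t,a+t,.09)],5,*tcp(t,a+t))
plan([tcp(t,b+t,.09)],10,*tcp(t,a+t,.09))
plan([tcp(t,b+t)],5,*tcp(t,b+t,.09))
q=s["q"]
for aa,bk in((a,0),(a,.09),((a+b)/2,.09),(b,.09),(b,0)): q,e=ik(*tcp(t,aa+t,bk),q); print(q.round(2),round(e,4))
E
```

```text
t 8.35 q [-0.15  0.92  1.18 -0.23  1.98  1.33] F [ 2.7 -2.6 -7.5]
shift/row [ 0.029 -0.009  0.044] turn/row [-0.036  0.05   0.022]
grasp rel hinge [-0.0624  0.0004  0.1567] angle 1.0498727563900303 0.16861812541875698
shift/row [0.37  0.039 0.253] turn/row [0. 0. 0.]
shift/row [-0.159 -0.017  0.077] turn/row [ 0.078 -0.746  0.   ]
shift/row [ 0.033  0.003 -0.449] turn/row [0. 0. 0.]
[-0.15  0.92  1.17 -0.23  2.    1.33] 0.0
[-0.13  0.98  0.92 -0.24  2.19  1.3 ] 0.0
[-0.18  0.63  1.3  -0.12  1.64  1.31] 0.0
[-0.27  0.31  1.72  0.03  1.03  1.18] 0.0
[-0.27  0.43  1.78  0.04  0.86  1.18] 0.0
```

View pics/up.png

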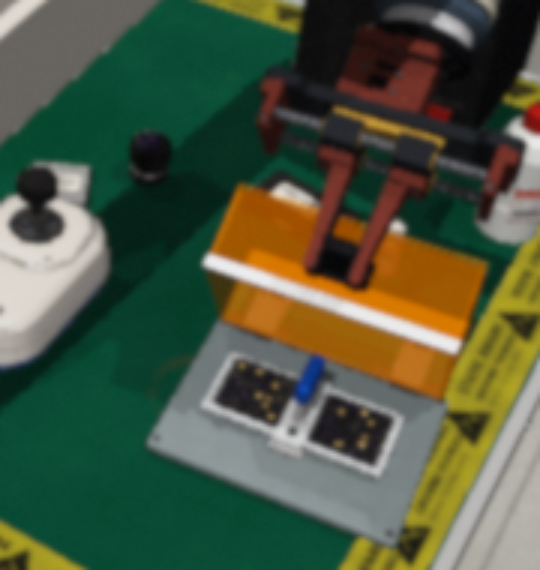

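The cover is held at about 1.05 rad, with the packs seated below it. The wrist is near the tower, so I'll open the fingers and turn the tool in place about the tab, with the fingers straddling it, instead of backing out.

```bash
python3 - <<'E'
from kin import *
S[:]=[.574,-.1395,0]
t=1.05
al=np.radians(np.arange(85,24,-6)); w=[tcp(t,x+t) for x in al]
plan(w[1:],1,*w[0])
E
```

```text
shift/row [ 0.03   0.003 -0.039] turn/row [ 0.078 -0.746  0.   ]
shift/row [ 0.034  0.004 -0.036] turn/row [ 0.078 -0.746  0.   ]
shift/row [ 0.038  0.004 -0.032] turn/row [ 0.078 -0.746  0.   ]
shift/row [ 0.041  0.004 -0.028] turn/row [ 0.078 -0.746 -0.   ]
shift/row [ 0.044  0.005 -0.023] turn/row [ 0.078 -0.746  0.   ]
shift/row [ 0.046  0.005 -0.019] turn/row [ 0.078 -0.746 -0.   ]
shift/row [ 0.047  0.005 -0.014] turn/row [ 0.078 -0.746 -0.   ]
shift/row [ 0.049  0.005 -0.009] turn/row [ 0.078 -0.746  0.   ]
shift/row [ 0.049  0.005 -0.004] turn/row [ 0.078 -0.746 -0.   ]
shift/row [0.049 0.005 0.002] turn/row [ 0.078 -0.746  0.   ]
```

{"fn": "step_arm", "kwargs": {
  "deltas": [
    [0,0,0,0,0,0,200],
    [0,0,0,0,0,0,150],
    [0,0,0,0,0,0,120],
    [0,0,0,0,0,0,120],
    [0,0,0,0,0,0,120]
  ]
}}

```text
time: 9.02
tcp_pos: [0.5662, -0.1397, 0.1692]
tool_rot: [-3.135, 0.967, 0.107]
contact_force: [-0.2, 0.5, -0.8]
gripper_width: 0.0463
finger_force: 0.0
```

{"fn": "step_arm", "kwargs": {
  "deltas": [
    [0.03,0,-0.04,0.08,-0.75,0,120],
    [0.03,0,-0.04,0.08,-0.75,0,120],
    [0.04,0,-0.03,0.08,-0.75,0,120],
    [0.04,0,-0.03,0.08,-0.75,0,120],
    [0.04,0.01,-0.02,0.08,-0.75,0,120]
  ]
}}

```text
time: 9.65
tcp_pos: [0.5737, -0.1393, 0.1628]
tool_rot: [-3.135, 0.437, 0.107]
contact_force: [0.1, 0.3, 0.1]
gripper_width: 0.0465
finger_force: 0.0
```

{"fn": "step_arm", "kwargs": {
  "deltas": [
    [0.05,0,-0.02,0.08,-0.75,0,120],
    [0.05,0.01,-0.01,0.08,-0.75,0,120],
    [0.05,0,-0.01,0.08,-0.75,0,120],
    [0.05,0.01,0,0.08,-0.75,0,120],
    [0.05,0,0,0.08,-0.75,0,120]
  ]
}}

```text
time: 10.28
tcp_pos: [0.5835, -0.1386, 0.1614]
tool_rot: [-3.136, -0.09, 0.107]
contact_force: [-0.0, 0.0, -0.9]
gripper_width: 0.0464
finger_force: 0.0
```

```bash
python3 - <<'E'
from kin import *
S[:]=[.574,-.1395,0]
plan([tcp(1.05,np.radians(25)+1.05)],1)
cv2.imwrite("pics/regrip.png",cv2.resize(get_image("scene")[130:320,320:500],None,fx=3,fy=3))
E
```

```text
t 10.275 q [-0.27  0.43  1.79  0.05  0.84  1.16] F [-0.   0.  -0.9]
shift/row [-0.019  0.    -0.017] turn/row [-0.045  0.032 -0.019]
```

View pics/regrip.png

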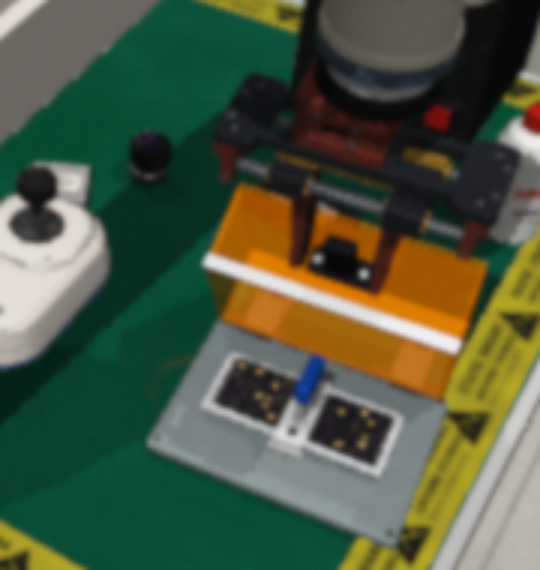

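The cover stayed at about 1.05 rad and the fingers straddle the tab. I'll close on it, correcting the small offset first.

{"fn": "step_arm", "kwargs": {
  "deltas": [
    [-0.02,0,-0.02,-0.04,0.03,-0.02,160],
    [0,0,0,0,0,0,200],
    [0,0,0,0,0,0,255],
    [0,0,0,0,0,0,255],
    [0,0,0,0,0,0,255]
  ],
  "squeeze": 20
}}

```text
time: 10.95
tcp_pos: [0.583, -0.1382, 0.1598]
tool_rot: [-3.14, -0.081, 0.104]
contact_force: [0.7, 3.3, -1.4]
gripper_width: 0.0221
finger_force: 20.0
```

```bash
python3 - <<'E'
from kin import *
S[:]=[.574,-.1395,0]
b=np.radians(25)
ts=np.r_[1.05,np.arange(1.11,1.72,.06),1.74,1.76]
plan([tcp(t,b+t) for t in ts],1)
q=arm.get_state()["q"]
for t in(1.3,1.5,1.75): q,e=ik(*tcp(t,b+t),q);print(q.round(2),e.round(4))
E
```

```text
t 10.95 q [-0.27  0.43  1.79  0.04  0.85  1.17] F [ 0.7  3.3 -1.4]
shift/row [-0.005 -0.008  0.023] turn/row [-0.008 -0.024 -0.   ]
shift/row [0.21  0.022 0.085] turn/row [-0.045  0.427 -0.   ]
shift/row [0.214 0.022 0.073] turn/row [-0.045  0.427  0.   ]
shift/row [0.218 0.023 0.06 ] turn/row [-0.045  0.427 -0.   ]
shift/row [0.221 0.023 0.046] turn/row [-0.045  0.427  0.   ]
shift/row [0.224 0.023 0.033] turn/row [-0.045  0.427 -0.   ]
shift/row [0.225 0.024 0.019] turn/row [-0.045  0.427  0.   ]
shift/row [0.226 0.024 0.006] turn/row [-0.045  0.427  0.   ]
shift/row [ 0.226  0.024 -0.008] turn/row [-0.045  0.427 -0.   ]
shift/row [ 0.225  0.024 -0.022] turn/row [-0.045  0.427 -0.   ]
shift/row [ 0.223  0.023 -0.035] turn/row [-0.045  0.427 -0.   ]
shift/row [ 0.221  0.023 -0.048] turn/row [-0.045  0.427  0.   ]
shift/row [ 0.109  0.011 -0.029] turn/row [-0.022  0.214  0.   ]
shift/row [ 0.072  0.008 -0.021] turn/row [-0.015  0.142 -0.   ]
[-0.21  0.57  1.53 -0.05  1.2   1.28] 0.0
[-0.17  0.7   1.31 -0.1   1.48  1.32] 0.0
[-0.14  0.9   1.02 -0.14  1.82  1.34] 0.0
```

{"fn": "step_arm", "kwargs": {
  "deltas": [
    [0.21,0.02,0.09,-0.045,0.43,0,255],
    [0.21,0.02,0.07,-0.045,0.43,0,255],
    [0.22,0.02,0.06,-0.045,0.43,0,255],
    [0.22,0.02,0.05,-0.045,0.43,0,255],
    [0.22,0.02,0.03,-0.045,0.43,0,255]
  ]
}}

```text
time: 11.58
tcp_pos: [0.6252, -0.1338, 0.1712]
tool_rot: [-3.139, 0.225, 0.104]
contact_force: [-0.6, 3.1, -6.1]
gripper_width: 0.0219
finger_force: 20.0
```

{"fn": "step_arm", "kwargs": {
  "deltas": [
    [0.22,0.02,0.02,-0.045,0.43,0,255],
    [0.23,0.02,0.01,-0.045,0.43,0,255],
    [0.23,0.02,-0.01,-0.045,0.43,0,255],
    [0.22,0.02,-0.02,-0.045,0.43,0,255],
    [0,0,0,0,0,0,255]
  ]
}}

```text
time: 12.2
tcp_pos: [0.6621, -0.1301, 0.1705]
tool_rot: [-3.139, 0.465, 0.106]
contact_force: [-1.5, 4.7, -1.7]
gripper_width: 0.0218
finger_force: 20.0
```

```bash
cat > ang.py <<'E'
from kin import *
S[:]=[.574,-.1395,0]
b=np.radians(25)
s=arm.get_state();M=R.from_euler('xyz',s["tool_rot"]).as_matrix(); g=rz(-YAW)@(s["tcp_pos"]-.019*M[:,2]-S)-[.07,0,.022]
print("rel hinge",g.round(4),"angle",np.arctan2(g[2],-g[0])-np.arctan2(.024,.168),np.hypot(g[0],g[2]))
import sys
plan([tcp(t,b+t) for t in map(float,sys.argv[1:])],1)
E
python3 ang.py 1.59 1.64 1.68 1.71 1.73 1.75 1.77
```

```text
rel hinge [0.0271 0.0002 0.1655] angle 1.5913563139723244 0.16772364189882022
t 12.2 q [-0.16  0.78  1.2  -0.11  1.61  1.33] F [-1.5  4.7 -1.7]
shift/row [ 0.007 -0.004  0.048] turn/row [-0.012 -0.07   0.001]
shift/row [ 0.186  0.02  -0.028] turn/row [-0.037  0.356  0.   ]
shift/row [ 0.148  0.016 -0.029] turn/row [-0.03   0.285 -0.   ]
shift/row [ 0.11   0.012 -0.026] turn/row [-0.022  0.214  0.   ]
shift/row [ 0.073  0.008 -0.019] turn/row [-0.015  0.142 -0.   ]
shift/row [ 0.073  0.008 -0.021] turn/row [-0.015  0.142  0.   ]
shift/row [ 0.072  0.008 -0.022] turn/row [-0.015  0.142 -0.   ]
```

{"fn": "step_arm", "kwargs": {
  "deltas": [
    [0.19,0.02,-0.03,-0.04,0.36,0,255],
    [0.15,0.02,-0.03,-0.03,0.28,0,255],
    [0.11,0.01,-0.03,-0.02,0.21,0,255],
    [0.05,0,-0.01,-0.01,0.1,0,255],
    [0,0,0,0,0,0,255]
  ]
}}

```text
time: 12.82
tcp_pos: [0.6814, -0.128, 0.1666]
tool_rot: [-3.138, 0.598, 0.106]
contact_force: [-1.8, 5.9, -3.2]
gripper_width: 0.0223
finger_force: 20.0
```

```bash
python3 ang.py 1.73 1.75 1.77
```

```text
rel hinge [4.870e-02 1.000e-04 1.603e-01] angle 1.7236342542259413 0.16752154812306874
t 12.825 q [-0.14  0.89  1.05 -0.14  1.79  1.33] F [-1.8  5.9 -3.2]
shift/row [ 0.043 -0.     0.044] turn/row [-0.019 -0.02   0.004]
shift/row [ 0.073  0.008 -0.021] turn/row [-0.015  0.142  0.   ]
shift/row [ 0.072  0.008 -0.022] turn/row [-0.015  0.142 -0.   ]
```

{"fn": "step_arm", "kwargs": {
  "deltas": [
    [0.04,0,-0.01,-0.01,0.08,0,255],
    [0,0,0,0,0,0,255],
    [0.04,0,-0.01,-0.01,0.08,0,255],
    [0,0,0,0,0,0,255],
    [0,0,0,0,0,0,255]
  ]
}}

```text
time: 13.45
tcp_pos: [0.6836, -0.1278, 0.166]
tool_rot: [-3.138, 0.622, 0.106]
contact_force: [-6.1, 6.7, -2.8]
gripper_width: 0.0216
finger_force: 20.0
```

```bash
python3 ang.py 1.75 1.77
```

```text
rel hinge [5.130e-02 1.000e-04 1.595e-01] angle 1.7398709383952133 0.1675067082707494
t 13.45 q [-0.14  0.91  1.02 -0.14  1.82  1.33] F [-6.1  6.7 -2.8]
shift/row [0.061 0.001 0.037] turn/row [-0.018 -0.051  0.006]
shift/row [ 0.072  0.008 -0.022] turn/row [-0.015  0.142 -0.   ]
```

{"fn": "step_arm", "kwargs": {
  "deltas": [
    [0.04,0,-0.01,0,0.05,0,255],
    [0,0,0,0,0,0,255],
    [0.03,0,-0.01,0,0.05,0,255],
    [0,0,0,0,0,0,255],
    [0,0,0,0,0,0,255]
  ]
}}

```text
time: 14.08
tcp_pos: [0.6839, -0.1278, 0.166]
tool_rot: [-3.135, 0.643, 0.107]
contact_force: [-16.5, 6.1, 2.1]
gripper_width: 0.0221
finger_force: 20.0
```

```bash
python3 ang.py 1.75 1.77
```

```text
rel hinge [5.200e-02 1.000e-04 1.592e-01] angle 1.744327331341517 0.16747696502062626
t 14.075 q [-0.14  0.92  1.01 -0.15  1.84  1.33] F [-16.5   6.1   2.1]
shift/row [0.051 0.    0.038] turn/row [-0.02  -0.201  0.011]
shift/row [ 0.072  0.008 -0.022] turn/row [-0.015  0.142 -0.   ]
```

It's on the stop: no more motion, and the push has risen to 16 N. I'll ease off the push and then open.

{"fn": "step_arm", "kwargs": {
  "deltas": [
    [-0.05,0,0.01,0,-0.05,0,255],
    [0,0,0,0,0,0,230],
    [0,0,0,0,0,0,160],
    [0,0,0,0,0,0,120],
    [0,0,0,0,0,0,120]
  ],
  "squeeze": 10
}}

```text
time: 14.7
tcp_pos: [0.686, -0.1297, 0.1669]
tool_rot: [-3.141, 0.625, 0.104]
contact_force: [-0.5, 0.4, 0.6]
gripper_width: 0.0457
finger_force: 0.0
```

```bash
python3 - <<'E'
from kin import *
S[:]=[.574,-.1395,0]
t=1.745
r=np.radians
plan([tcp(t,r(125))],1)
plan([tcp(t,r(98))],5,*tcp(t,r(125)))
plan([tcp(t,r(98),.1)],5,*tcp(t,r(98)))
P=S+rz(YAW)@[0,0,.041+.13]
plan([(P,tool(r(90)))],5,*tcp(t,r(98),.1))
q=arm.get_state()["q"]
for w in(tcp(t,r(98)),tcp(t,r(98),.1),(P,tool(r(90))),(P-[0,0,.13],tool(r(90)))): q,e=ik(*w,q);print(w[0].round(3),q.round(2),e.round(4))
E
```

```text
t 14.7 q [-0.14  0.91  1.01 -0.15  1.83  1.33] F [-0.5  0.4  0.6]
shift/row [-0.019  0.048  0.021] turn/row [ 0.005 -0.098  0.008]
shift/row [ 0.041  0.004 -0.016] turn/row [ 0.07  -0.671 -0.   ]
shift/row [0.069 0.007 0.495] turn/row [0. 0. 0.]
shift/row [-0.666 -0.07  -0.463] turn/row [ 0.021 -0.199  0.   ]
[ 0.693 -0.127  0.164] [-0.18  0.66  1.37 -0.04  1.24  1.3 ] 0.0
[ 0.707 -0.126  0.264] [-0.18  0.59  1.26 -0.04  1.42  1.3 ] 0.0
[ 0.574 -0.14   0.171] [-0.26  0.44  1.75 -0.    0.96  1.21] 0.0
[ 0.574 -0.14   0.041] [-0.26  0.63  1.8  -0.    0.72  1.21] 0.0
```

{"fn": "step_arm", "kwargs": {
  "deltas": [
    [0.04,0.02,-0.02,0.07,-0.67,0,120],
    [0.04,0.02,-0.02,0.07,-0.67,0,120],
    [0.04,0.01,-0.01,0.07,-0.67,0,120],
    [0.03,0,-0.01,0.07,-0.67,0,120],
    [0.03,0,-0.01,0.07,-0.67,0,120]
  ]
}}

```text
time: 15.32
tcp_pos: [0.6934, -0.1277, 0.1646]
tool_rot: [-3.141, 0.151, 0.104]
contact_force: [0.1, -0.3, -0.8]
gripper_width: 0.0464
finger_force: 0.0
```

{"fn": "step_arm", "kwargs": {
  "deltas": [
    [0.07,0.01,0.5,0,0,0,120],
    [0.07,0.01,0.5,0,0,0,120],
    [0.07,0.01,0.5,0,0,0,120],
    [0.07,0.01,0.5,0,0,0,120],
    [0.07,0.01,0.5,0,0,0,120]
  ]
}}

```text
time: 15.95
tcp_pos: [0.7075, -0.1252, 0.2655]
tool_rot: [-3.14, 0.155, 0.105]
contact_force: [1.0, -0.4, -0.1]
gripper_width: 0.0464
finger_force: 0.0
```

```bash
python3 - <<'E'
from kin import *
s=arm.get_state(); print(s["time"],s["tcp_pos"].round(4),s["tool_rot"].round(3),s["contact_force"].round(1))
res={}
o=[]
for n in("scene","top"):
    im=get_image(n); h=cv2.cvtColor(im,cv2.COLOR_BGR2HSV)
    m=(h[...,0]>100)&(h[...,0]<130)&(h[...,1]>150)&(h[...,2]>50)
    u,v=proj(n,[.574,-.139,.06]); mm=np.zeros_like(m); mm[int(v)-20:int(v)+20,int(u)-20:int(u)+20]=1; m&=mm
    r,c=np.nonzero(m); print(n,(u,v),m.sum(),r.mean() if len(r) else 0,c.mean() if len(c) else 0)
    if len(r): res[n]=(r.mean(),c.mean())
    for q in("tray_grip","pack_left_center","tray"):
        for x in masks_of(q,n)[:2]: print(q,x["conf"],np.round(x["location"],1),x["pixels"].sum())
    cc=cv2.resize(im[110:320,330:490],None,fx=2.4,fy=2.4); o.append(cc)
cv2.imwrite("pics/open.png",np.hstack(o))
if len(res)==2: print(tri(ray("scene",res["scene"]),ray("top",res["top"])))
E
```

```text
15.95 [ 0.7075 -0.1252  0.2655] [-3.14   0.155  0.105] [ 1.  -0.4 -0.1]
scene (np.float64(423.9217787503601), np.float64(255.21878423849049)) 82 255.65853658536585 422.8536585365854
tray_grip 0.96 [269.  421.8] 704
pack_left_center 0.58 [256.8 408.9] 395
pack_left_center 0.42 [249.5 240.2] 385
tray 0.76 [269.9 418.7] 624
top (np.float64(421.09332115950235), np.float64(201.77446316595496)) 31 201.1290322580645 420.19354838709677
tray_grip 0.89 [200.2 415.8] 244
tray_grip 0.41 [174.4 399.3] 4159
pack_left_center 0.82 [202.8 401.9] 423
pack_left_center 0.5 [125.2 314.8] 235
tray 0.61 [203.7 413.3] 410
(array([ 0.5757229 , -0.13714309,  0.05586778]), [np.float64(0.0007555232163684436), np.float64(0.0007555232163683548)])
```

View pics/open.png

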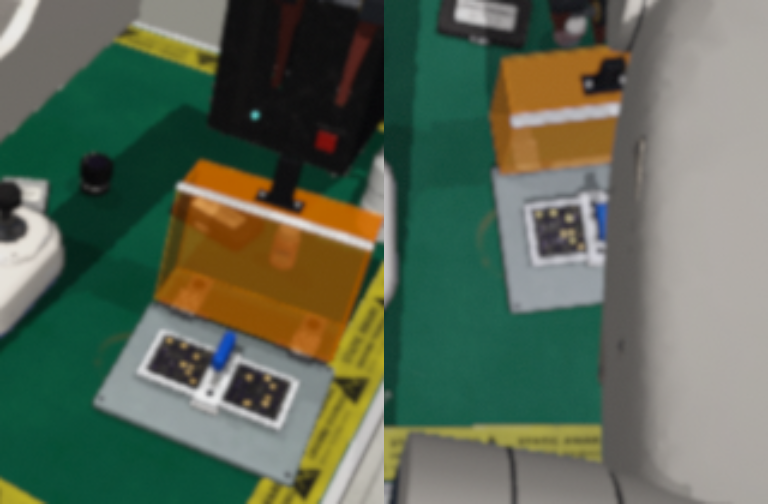

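The cover lies back on its stop with the tab up, the arm is clear of it, and both packs sit in their pockets. The blue bar is near (0.575, -0.138, 0.06). The tab contacts give yaw 0.109. I'll move over the bar.

{"fn": "step_arm", "kwargs": {
  "deltas": [
    [-0.66,-0.066,0,0.023,-0.22,0.005,120],
    [-0.66,-0.066,0,0.023,-0.22,0.005,120],
    [-0.66,-0.066,0,0.023,-0.22,0.005,120],
    [-0.66,-0.066,-0.2,0.023,-0.22,0.005,120],
    [-0.66,-0.066,-0.4,0.023,-0.22,0.005,120]
  ]
}}

```text
time: 16.98
tcp_pos: [0.5743, -0.1387, 0.2399]
tool_rot: [-3.141, -0.001, 0.108]
contact_force: [0.2, -0.5, -0.1]
gripper_width: 0.0465
finger_force: 0.0
```

{"fn": "step_arm", "kwargs": {
  "deltas": [
    [0,0,-0.6,0,0,0,120],
    [0,0,-0.7,0,0,0,120],
    [0,0,-0.6,0,0,0,120],
    [0,0,-0.3,0,0,0,120],
    [0,0,0,0,0,0,120]
  ]
}}

```text
time: 17.6
tcp_pos: [0.5745, -0.1384, 0.1512]
tool_rot: [-3.14, 0.002, 0.108]
contact_force: [0.3, 0.3, 0.2]
gripper_width: 0.0463
finger_force: 0.0
```

```bash
cat > tgt.py <<'E'
import kin; from kin import *
import sys
kin.YAW=.109; z=float(sys.argv[1])
s=arm.get_state(); print(s["tcp_pos"].round(4),s["tool_rot"].round(4),s["torque"].round(2),s["gripper_width"])
M=R.from_euler('xyz',s["tool_rot"]).as_matrix()
plan([(np.array([.575,-.1385,z]),tool(np.pi/2))],1)
E
python3 tgt.py .041; python3 - <<'E'
from h import *
cv2.imwrite("pics/over.png",cv2.resize(get_image("scene")[130:320,320:500],None,fx=3,fy=3))
E
```

```text
[ 0.5745 -0.1384  0.1512] [-3.140e+00  2.000e-03  1.078e-01] [-0.03  0.18 -0.03] 0.04625104056328863
t 17.6 q [-0.26  0.46  1.76  0.    0.92  1.21] F [0.3 0.3 0.2]
shift/row [ 1.200e-02 -1.000e-03 -2.756e+00] turn/row [-0.01  -0.016  0.008]
```

View pics/over.png

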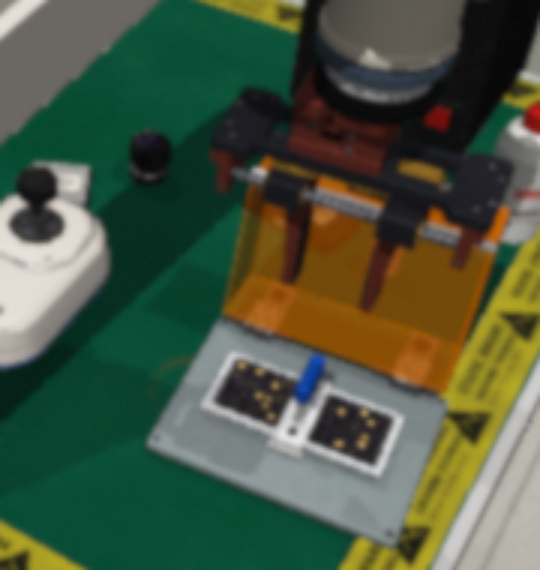

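The open fingers hang level above the bar, one on each side. I'll descend and close softly first to check the centring.

{"fn": "step_arm", "kwargs": {
  "deltas": [
    [0,0,-0.5,-0.01,-0.01,0.01,120],
    [0,0,-0.6,0,0,0,120],
    [0,0,-0.6,0,0,0,120],
    [0,0,-0.6,0,0,0,120],
    [0.01,0,-0.46,0,0,0,120]
  ]
}}

```text
time: 18.27
tcp_pos: [0.5762, -0.1388, 0.0417]
tool_rot: [3.14, -0.002, 0.109]
contact_force: [0.3, 0.0, -0.2]
gripper_width: 0.0464
finger_force: 0.0
```

{"fn": "step_arm", "kwargs": {
  "deltas": [
    [0,0,0,0,0,0,170],
    [0,0,0,0,0,0,200],
    [0,0,0,0,0,0,225],
    [0,0,0,0,0,0,240],
    [0,0,0,0,0,0,240]
  ],
  "squeeze": 6
}}

```text
time: 18.9
tcp_pos: [0.576, -0.1387, 0.0424]
tool_rot: [3.141, -0.002, 0.109]
contact_force: [-0.7, 0.8, 6.1]
gripper_width: 0.0117
finger_force: 6.0
```

```bash
python3 tgt.py .041
```

```text
[ 0.576  -0.1387  0.0424] [ 3.1405e+00 -2.2000e-03  1.0910e-01] [ 0.02  0.23 -0.02] 0.011692202958084987
t 18.9 q [-0.26  0.63  1.8  -0.    0.72  1.21] F [-0.7  0.8  6.1]
shift/row [-0.025  0.006 -0.036] turn/row [ 0.006  0.016 -0.001]
```

{"fn": "step_arm", "kwargs": {
  "deltas": [
    [0,0,0,0,0,0,255],
    [0,0,0,0,0,0,255],
    [0,0,0,0,0,0,255],
    [0,0,0.05,0,0,0,255],
    [0,0,0.05,0,0,0,255]
  ],
  "squeeze": 35
}}

```text
time: 19.52
tcp_pos: [0.5753, -0.1386, 0.0454]
tool_rot: [3.141, -0.001, 0.109]
contact_force: [0.6, 0.0, -3.0]
gripper_width: 0.0114
finger_force: 35.0
```

```bash
python3 tgt.py .046
```

```text
[ 0.5753 -0.1386  0.0454] [ 3.141e+00 -7.000e-04  1.093e-01] [-0.11 -0.01 -0.  ] 0.011415567969686626
t 19.525 q [-0.26  0.62  1.8  -0.    0.72  1.21] F [ 0.6  0.  -3. ]
shift/row [-0.007  0.001  0.014] turn/row [ 0.003  0.005 -0.002]
```

It carries the weight cleanly with no side force. I'll lift straight up.

{"fn": "step_arm", "kwargs": {
  "deltas": [
    [0,0,0.06,0,0,0,255],
    [0,0,0.1,0,0,0,255],
    [0,0,0.12,0,0,0,255],
    [0,0,0.14,0,0,0,255],
    [0,0,0.16,0,0,0,255]
  ]
}}

```text
time: 20.15
tcp_pos: [0.5754, -0.1386, 0.0693]
tool_rot: [3.141, -0.001, 0.109]
contact_force: [0.5, 0.3, -1.7]
gripper_width: 0.0119
finger_force: 35.0
```

{"fn": "step_arm", "kwargs": {
  "deltas": [
    [0,0,0.18,0,0,0,255],
    [0,0,0.2,0,0,0,255],
    [0,0,0.2,0,0,0,255],
    [0,0,0.2,0,0,0,255],
    [0,0,0.2,0,0,0,255]
  ]
}}

```text
time: 20.78
tcp_pos: [0.5754, -0.1386, 0.1086]
tool_rot: [3.141, -0.001, 0.109]
contact_force: [0.7, -0.1, -2.1]
gripper_width: 0.0119
finger_force: 35.0
```

{"fn": "step_arm", "kwargs": {
  "deltas": [
    [0,0,0.2,0,0,0,255],
    [0,0,0.2,0,0,0,255],
    [0,0,0.18,0,0,0,255],
    [0,0,0.14,0,0,0,255],
    [0,0,0.08,0,0,0,255]
  ]
}}

```text
time: 21.4
tcp_pos: [0.5755, -0.1386, 0.1404]
tool_rot: [3.141, -0.001, 0.109]
contact_force: [0.2, -0.2, -1.9]
gripper_width: 0.0121
finger_force: 35.0
```

{"fn": "step_arm", "kwargs": {
  "deltas": [
    [0,0,0.04,0,0,0,255],
    [0,0,0,0,0,0,255],
    [0,0,0,0,0,0,255],
    [0,0,0,0,0,0,255],
    [0,0,0,0,0,0,255]
  ]
}}

```text
time: 22.02
tcp_pos: [0.5754, -0.1386, 0.1415]
tool_rot: [3.141, -0.001, 0.109]
contact_force: [0.3, 0.4, -1.3]
gripper_width: 0.0117
finger_force: 35.0
```

```bash
python3 tgt.py .142; python3 - <<'E'
from h import *
cv2.imwrite("pics/end.png",cv2.resize(get_image("scene")[130:320,320:500],None,fx=3,fy=3))
E
```

```text
[ 0.5754 -0.1386  0.1415] [ 3.141e+00 -7.000e-04  1.092e-01] [-0.03  0.15  0.04] 0.011692548197681576
t 22.025 q [-0.26  0.48  1.76 -0.    0.9   1.21] F [ 0.3  0.4 -1.3]
shift/row [-0.009  0.002  0.013] turn/row [ 0.003  0.006 -0.002]
```

View pics/end.png

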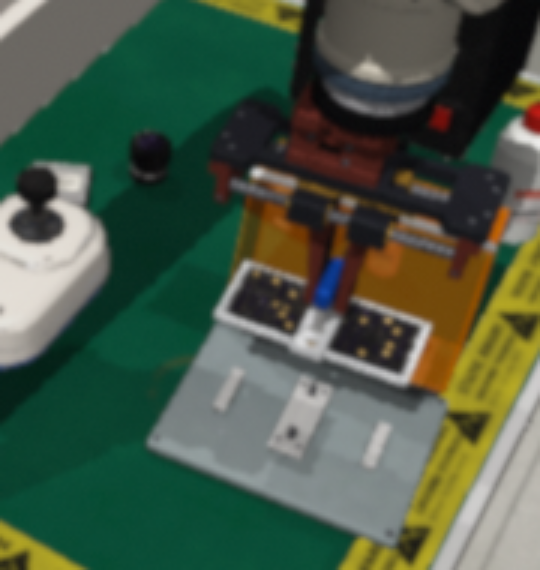

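The tray hangs level about 10 cm above its seat, both packs are in their pockets, the pins are bare and the cover is open.

```bash
python3 -c "
from workcell import arm
print(arm.sign_off())"
```

```text
the job is handed in; nothing more can be done
None
```

The job is handed in: the cover lies open on its stop, and the arm is holding the tray level about 10 cm straight above its seat with both packs in their pockets, after about 22 s.

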